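Bench tools back on their own mats

TASK

The four things on the cork bench mats have been put back on the wrong mats. Set the black eye loupe in the middle of the big round mat, the oil-cup stand in the middle of the long mat and lengthways on it, the clear case in the middle of the square mat and the blue blower in the middle of the three-cornered mat; the small bare metal disc, which is empty, is there for putting a thing down on the way. Set everything down upright and do not drop anything.

Things in the scene. Friction and masses are not known exactly. Their poses are not given: they have to be found in the camera images.
- eye_loupe: black watchmaker's eye loupe standing upright, a waisted barrel 32 mm across and 28 mm high; grip it 31 mm wide at any yaw. Origin: centre of its underside, z up along the barrel. It belongs on the round mat.
- oil_cup_stand: low black stand with three grey-lidded glass oil cups, 37 mm (its x) by 78 mm (its y) by 20 mm high; the lids are fixed shut. Origin: centre of its underside, z up. The solid base plate, 8 mm high, reaches from x -19 to +15 mm: grip it low, across x at mid length, 34 mm wide. It belongs on the long mat, its y axis along the mat's y axis, either way round.
- clear_case: clear rectangular case with a paper insert, 61 mm (its x) by 47 mm (its y) by 18 mm high, its lid fixed shut; grip it across y, 48 mm wide. Origin: centre of its underside, z up. It belongs on the square mat, at any yaw.
- blower: blue rubber air blower lying on its flat underside, 82 mm (its x) by 54 mm (its y) by 52 mm high, rigid here; round bulb, 54 mm wide, centred about x = -4 mm, with a thin nozzle towards +x. Grip the bulb across y about 25 mm above its underside. Origin: centre of its underside, z up. It belongs on the three-cornered mat, at any yaw.
- round_mat: big round cork mat with a black edge, 100 mm across, 5 mm thick, fixed to the bench. Origin: centre of its underside, on the bench top.
- square_mat: square cork mat with a black edge, 95 x 95 mm, 5 mm thick, fixed. Origin: centre of its underside.
- long_mat: long rectangular cork mat with a black edge, 60 mm (its x) by 130 mm (its y), 5 mm thick, fixed. Origin: centre of its underside.
- triangle_mat: three-cornered cork mat (equal sides of 121 mm, corners 70 mm from the centre, one of them towards its +x) with a black edge, 5 mm thick, fixed. Origin: centre of its underside, equally far from the three corners.
- spare_mat: small bare metal disc, 60 mm across, 5 mm thick, fixed, empty at the start: a free spot where any of the four things can be put down on the way. Origin: centre of its underside.
There are look-alikes about, which are no part of the job. Of the things that look like the blower, take the one that is nearest to the robot's base at the start.

How it is judged:
By the outcome, as a careful person would: the job done as asked, in the order asked, and still so for the second after the job is handed in, with the robot touching nothing.
It also fails if it takes over 128 s, if anything falls off the work surface, if the arm or the gripper's body presses on something with over 40 N, if the wrist force passes 120 N, or if a joint passes its speed limit or range.

ROBOT

A 6-joint arm with a two-finger parallel gripper is mounted at the origin on a cart in front of the work surface, level with it; the furniture and walls round the work are solid. World frame = base frame: x ahead of the robot, y to its left, z up, the work surface at z = 0. Lengths are in m, angles in rad, forces in N, time in s.
With the tool pointing down it reaches from about 0.25 to 0.725 m from the base axis. Payload 4 kg.
Tool frame: the origin (TCP) lies on the front face of the gripper's body, between the roots of the fingers; the fingertips stand 73 mm ahead of it and the grasp point (between the pads) lies 54 mm ahead of it; z points along the fingers, y is the line along which they close (so a half turn about z gives the same grasp; the last joint's range is limited). The gripper opens to 85 mm and grips with 20 to 120 N. Pads are 22 mm wide; open, the fingers measure 114 mm over their backs; the gripper's body (76 mm by 85 mm) begins 54 mm behind the grasp point. The pads swing forward as they close: fully open they stand 13 mm farther back than shut.
Start: joints at [-1.129, 0.241, 0.005, 1.335, 0, 1.571], TCP at [0.214, -0.452, 0.304] pointing down, gripper open.
Joint ranges: [-2.72, 2.72], [-1.05, 1.87], [-1.09, 1.28], [-1.99, 2.15], [-1.42, 1.44], [-3.14, 3.14]. Speed limits (rad/s): [2.79, 2.79, 3.14, 3.14, 3.14, 3.14].

INTERFACE

Orientations are given as a unit quaternion [x, y, z, w].
In Python, from workcell import bot gives the robot as it stands. The module is installed in compiled form; this text tells all that it offers.
- The arm moves only by the tool step_arm, never from a script. Its argument "rows" is a list of rows, each a list of 2 entries, a list of its own where there are three numbers: the shift along the tool's x, y, z in mm, then the turn about the tool's z in degrees. A call has 1 to 12 rows; each row is the pose to reach, as a shift and turn from the pose commanded when the call began, along the tool's axes at that moment; what a row does not reach only later rows make up. A row lasts 1/8 s, in which the tool goes at most 62.5 mm and 10.7 degrees, less where a joint would pass 70% of its speed; a pose out of reach is approached as far as the arm can. A call with a gripper value outside its range is refused whole. "claw" is the gripper's target within -1 to 1 (shut at 1, half-way at 0, fully open at -1), set as the call begins (left out, the last holds). The fingers move at their own pace and stop on an object; the grip force is fixed at half the most. Time passes only in rows, so rows that repeat a pose let the fingers close. It gives the time, the measured TCP pose, the force, the opening and the grip force at its end, in the units of the state.
- bot.get_obs(): the state, without advancing time (a new reading comes with each control period).
- bot.camera(name): name is "side" or "top" or "wrist"; returns (picture, depth): 400x640x3 uint8, red, green, blue; 400x640 float32, m along the optical axis (not along the pixel's ray), 0 where there is no reading.
- bot.camera_params(name): a dict with "fx", "fy", "cx", "cy" (pixels), "pose" (4x4, takes a point from camera to world coordinates). Camera axes: x right, y up, looking along -z (the intrinsics and any distortion apply to the point x, -y, -z); pixel columns grow to the right and rows downward; lengths in m; the calibration is good to about 2 mm. The wrist camera is an equidistant fisheye: a pixel r from the principal point sees the ray r / f radians off the axis. A picture is of the moment at which its call begins: read the wrist's pose just before it. camera_params takes no time and is no camera call; for the wrist camera it gives the pose at the moment of the call.
- bot.job_done(): hands the job in; it is judged then, once.
Trained networks look in the newest picture that a camera, given by its name, has taken for a name from the list of things; names that differ only in an ending like _2 or _b are one class to them, and where a whole thing is asked for, a point or a joint stands for the part that bears it (a point fixed in the world has none). Each returns a list of dicts, best first, with "score" (0 to 1); they miss things now and then, are a little off and sometimes report something else, mostly with a low value. They report only what shows in the picture. A call takes as long as a camera call. They do not tell look-alikes from the thing itself.
- bot.trace(target, camera): "pixels" (400x640 bool, what is visible of it) and "uv" ([column, row] in pixels, amid what is visible of it).
The state is a dict: "clock": time; "joint_pos": joint angles; "joint_vel": joint speeds; "tau": joint torques, N m; "eef_pos": TCP position; "tool_rot": TCP orientation; "ft_force": force on the tool from outside, world axes, zero at the start; "ft_torque": the same for the moment, N m; "grip_width": finger opening in m; "grasp_force": force on a finger pad.
Only numpy, scipy, OpenCV 4.12 (cv2) and the standard library are available. Lean on these libraries where they do the work, as an engineer would, in place of code of your own. Each camera call takes 0.05 s, during which the arm holds its last target. There are 200 camera calls.

## Working session

There is one attempt and no reset: what is moved stays moved. The work goes in short steps, Python scripts to look and compute and a tool call to move; the robot and the scene stay as the last step left them, time stands still between calls to the robot, and variables do not carry over. Pictures are saved under pics/ and viewed, at most 14 in all, crops included, and the job is handed in when it is done.

Besides the shell and the picture viewer there is one more tool, called by a JSON object that holds its "fn" and its "kwargs", one argument or row to a line. step_arm: Moves the arm, as the interface text tells. Its arguments: {"type":"object","properties":{"rows":{"type":"array"},"claw":{"type":"number"}},"required":["rows"]}

```bash
mkdir -p pics; python3 - <<'E'
from workcell import bot
import cv2,numpy as np
o=bot.get_obs();print({k:np.round(v,3) for k,v in o.items()})
for n in ["top","side"]:
    p,d=bot.camera(n);cv2.imwrite(f"pics/{n}0.png",p[:,:,::-1])
    c=bot.camera_params(n);print(n,c)
E
```

```text
{'clock': np.float64(0.0), 'joint_pos': array([-1.129,  0.241,  0.004,  1.335,  0.   ,  1.571]), 'joint_vel': array([ 0.   ,  0.001, -0.001, -0.001,  0.   ,  0.002]), 'tau': array([-0.0000e+00, -3.7232e+01,  2.5241e+01,  1.7000e-02, -0.0000e+00,
       -0.0000e+00]), 'eef_pos': array([ 0.214, -0.452,  0.303]), 'tool_rot': array([ 0.976,  0.219, -0.   , -0.001]), 'ft_force': array([0.23 , 0.437, 0.392]), 'ft_torque': array([-0.038,  0.041,  0.037]), 'grasp_force': np.float64(0.0), 'grip_width': np.float64(0.085)}
top {'fx': 388.6183090448754, 'fy': 388.6183090448754, 'cx': 323.7072613668094, 'cy': 196.33331869271692, 'pose': array([[ 0.00906092,  0.99680873, -0.07931112,  0.35555178],
       [-0.99989559,  0.00813898, -0.01193996, -0.24545785],
       [-0.01125635,  0.07941103,  0.9967784 ,  1.23021955],
       [ 0.        ,  0.        ,  0.        ,  1.        ]])}
side {'fx': 429.5771671602822, 'fy': 429.5771671602822, 'cx': 324.6839968801617, 'cy': 197.10011549973896, 'pose': array([[-0.98492146,  0.07980558, -0.15349525,  0.26981944],
       [-0.17295904, -0.47402042,  0.86335961,  0.81569294],
       [-0.00385896,  0.8768898 ,  0.48067598,  0.62579955],
       [ 0.        ,  0.        ,  0.        ,  1.        ]])}
```

View pics/top0.png

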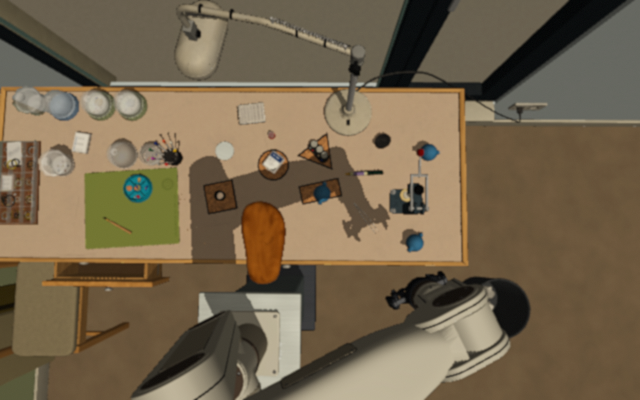

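View pics/side0.png

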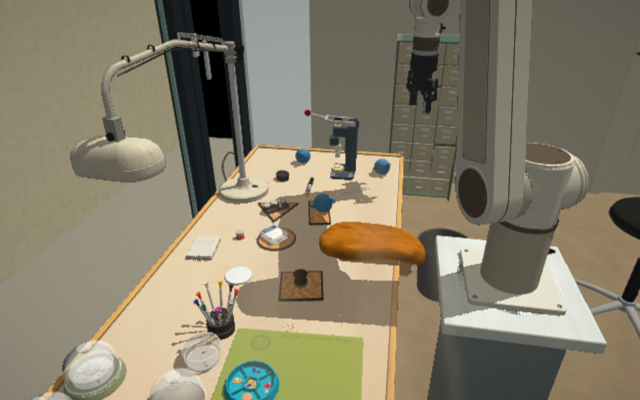

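The blower candidates in the top view are at (323,192) on the long mat, (428,152) and (415,241). The task's blower is the one nearest the base, which looks like the one on the mat. I'll measure all three, plus the orange obstacle.

```bash
cat > h.py <<'E'
from workcell import bot
import cv2,numpy as np
def cloud(n,d):
    c=bot.camera_params(n);v,u=np.mgrid[0:400,0:640]
    x=(u-c['cx'])/c['fx'];y=(v-c['cy'])/c['fy']
    P=np.stack([x*d,-y*d,-d,np.ones_like(d)],-1)@c['pose'].T
    return P[...,:3]
E
python3 - <<'E'
from h import *
p,d=bot.camera("top");W=cloud("top",d);np.save("W.npy",W)
for t in ["eye_loupe","oil_cup_stand","clear_case","blower","round_mat","square_mat","long_mat","triangle_mat","spare_mat"]:
    for r in bot.trace(t,"top"):
        m=r["pixels"]&(d>0);q=W[m]
        if len(q)<5: continue
        rc=cv2.minAreaRect((q[:,:2]*1000).astype(np.float32))
        print(t,round(r["score"],2),np.round(r["uv"]),m.sum(),"med",np.round(np.median(q,0),3),"rect",np.round(rc[0]),np.round(rc[1]),round(rc[2]),"zmax",np.round(np.percentile(q[:,2],[5,95]),3))
for uv in [(323,192),(415,241),(428,152),(263,225),(263,270),(245,210),(283,215),(300,195),(410,200),(348,115),(370,172)]:
    print(uv,np.round(W[uv[1],uv[0]],3))
s=cv2.resize(p[120:270,180:460],None,fx=2.8,fy=2.8,interpolation=cv2.INTER_CUBIC);cv2.imwrite("pics/crop.png",s[:,:,::-1])
E
```

```text
eye_loupe 0.46 [218. 197.] 94 med [0.451 0.099 0.015] rect [451.  97.] [30. 33.] 60 zmax [0.007 0.033]
oil_cup_stand 0.6 [320. 153.] 294 med [ 0.594 -0.212  0.014] rect [ 597. -212.] [84. 41.] 44 zmax [0.004 0.027]
clear_case 0.67 [274. 163.] 280 med [ 0.56  -0.07   0.021] rect [561. -69.] [47. 60.] 52 zmax [0.006 0.025]
blower 0.75 [320. 192.] 292 med [ 0.459 -0.226  0.047] rect [ 463. -225.] [58. 60.] 32 zmax [0.003 0.056]
blower 0.56 [431. 152.] 217 med [ 0.59  -0.554  0.045] rect [ 592. -563.] [50. 56.] 0 zmax [0.027 0.052]
blower 0.54 [411. 240.] 295 med [ 0.314 -0.507  0.043] rect [ 312. -515.] [53. 68.] 11 zmax [0.    0.051]
round_mat 0.77 [270. 168.] 442 med [ 0.539 -0.062  0.004] rect [553. -67.] [97. 97.] 16 zmax [-0.     0.009]
round_mat 0.65 [324. 150.] 422 med [ 0.588 -0.22   0.005] rect [ 592. -199.] [111.  99.] 8 zmax [-0.    0.01]
square_mat 0.61 [314. 192.] 583 med [ 0.473 -0.203  0.004] rect [ 471. -218.] [ 66. 131.] 14 zmax [-0.     0.013]
square_mat 0.56 [219. 201.] 826 med [0.448 0.098 0.004] rect [451. 101.] [101.  98.] 12 zmax [-0.001  0.009]
long_mat 0.65 [313. 189.] 547 med [ 0.474 -0.2    0.004] rect [ 471. -218.] [ 61. 130.] 13 zmax [0.   0.01]
long_mat 0.42 [272. 170.] 573 med [ 0.543 -0.065  0.004] rect [555. -68.] [102.  97.] 2 zmax [-0.001  0.018]
triangle_mat 0.81 [314. 157.] 374 med [ 0.591 -0.215  0.005] rect [ 606. -217.] [109.  96.] 68 zmax [0.    0.009]
spare_mat 0.74 [224. 151.] 256 med [0.597 0.092 0.004] rect [598.  91.] [57. 55.] 47 zmax [-0.     0.009]
(323, 192) [ 0.463 -0.229  0.05 ]
(415, 241) [ 0.317 -0.508  0.049]
(428, 152) [ 0.588 -0.55   0.051]
(263, 225) [ 0.361 -0.049  0.055]
(263, 270) [ 0.226 -0.05   0.048]
(245, 210) [0.405 0.006 0.059]
(283, 215) [ 0.393 -0.102 -0.002]
(300, 195) [ 0.457 -0.155 -0.   ]
(410, 200) [ 0.431 -0.465  0.186]
(348, 115) [ 0.705 -0.305  0.041]
(370, 172) [ 0.531 -0.376  0.012]
```

View pics/crop.png

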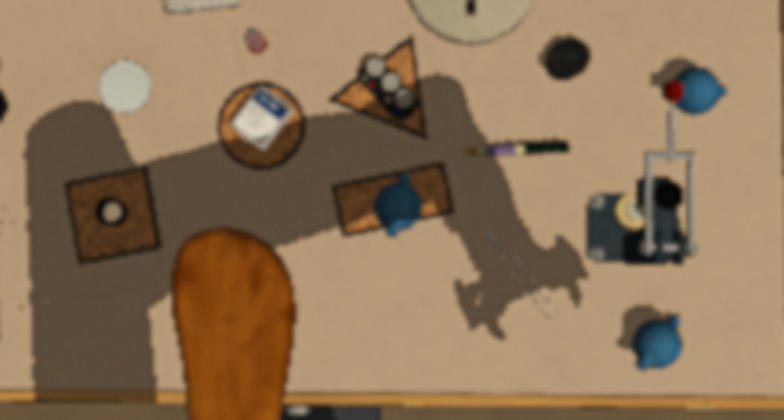

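The blower on the mat is 0.515 m from the base; the others are at 0.60 and 0.81 m. So (323,192) is the blower, and the crop confirms it sits on the long mat. Moving over for a near look.

{"fn": "step_arm", "kwargs": {
  "rows": [
    [[347,-102,0],0],
    [[347,-102,0],0],
    [[347,-102,0],0],
    [[347,-102,0],0],
    [[347,-102,0],0],
    [[347,-102,0],0],
    [[347,-102,0],0],
    [[347,-102,0],0],
    [[347,-102,0],0]
  ],
  "claw": -1
}}

```text
clock: 1.72
eef_pos: [0.483, -0.2123, 0.304]
tool_rot: [0.976, 0.218, -0.0, 0.0]
ft_force: [-1.0, 0.3, -0.1]
grip_width: 0.0855
grasp_force: 0.0
```

```bash
python3 - <<'E'
from h import *
W=np.load("W.npy")
m=(W[...,2]>0.06)&(W[...,0]>0.2)&(W[...,0]<0.85)&(W[...,1]>-0.5)&(W[...,1]<0.35)
lab,n=cv2.connectedComponents(m.astype(np.uint8))[1],0
for i in range(1,lab.max()+1):
    q=W[lab==i]
    if len(q)>10: print(len(q),np.round(q.min(0),2),np.round(q.max(0),2))
c=bot.camera_params("wrist");print(c)
p,d=bot.camera("wrist");cv2.imwrite("pics/w1.png",p[:,:,::-1]);print(d[200,320],np.round(bot.get_obs()["tool_rot"],3))
E
```

```text
4686 [ 0.36 -0.32  0.06] [0.85 0.14 1.23]
15 [0.6  0.25 0.06] [0.61 0.26 0.09]
15 [0.59 0.22 0.06] [0.61 0.23 0.1 ]
18 [0.6  0.27 0.06] [0.61 0.28 0.09]
20 [0.58 0.28 0.06] [0.59 0.29 0.1 ]
12 [ 0.36 -0.25  0.06] [0.58 0.22 1.23]
672 [ 0.36 -0.5   0.06] [ 0.57 -0.25  1.23]
18 [0.55 0.27 0.06] [0.56 0.29 0.09]
25 [0.54 0.23 0.06] [0.55 0.27 0.1 ]
6159 [ 0.2  -0.5   0.25] [ 0.36 -0.25  1.23]
{'fx': 309.70691628693146, 'fy': 309.70691628693146, 'cx': 320.03412808784833, 'cy': 198.07697344016754, 'pose': array([[ 4.26568236e-01,  8.56462806e-01,  2.90707760e-01,
         5.56906428e-01],
       [-9.04455382e-01,  4.03950901e-01,  1.37055216e-01,
        -1.75327523e-01],
       [-4.89662019e-05, -3.21395600e-01,  9.46945017e-01,
         3.74918362e-01],
       [ 0.00000000e+00,  0.00000000e+00,  0.00000000e+00,
         1.00000000e+00]])}
0.3351367 [ 0.976  0.218 -0.     0.   ]
```

View pics/w1.png

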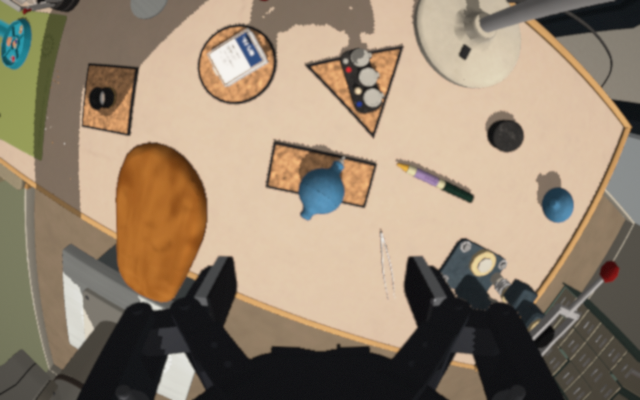

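Wrist view: blower bulb at (322,190) with ends at (338,162) and (308,210); loupe (101,98); case (236,55); stand (365,78); spare disc (148,5). Fitting poses from here.

```bash
cat >> h.py <<'E'
def wcloud(d,c,z=None):
    v,u=np.mgrid[0:400,0:640].astype(float)
    x=(u-c['cx'])/c['fx'];y=(v-c['cy'])/c['fy'];r=np.hypot(x,y)+1e-9
    t=np.tan(np.minimum(r,1.5))/r
    D=np.stack([x*t,-y*t,-np.ones_like(x)],-1)@c['pose'][:3,:3].T
    o=c['pose'][:3,3]
    if z is not None: d=(z-o[2])/D[...,2]
    return o+D*d[...,None]
def biggest(m):
    n,l,s,_=cv2.connectedComponentsWithStats(m.astype(np.uint8));return l==1+np.argmax(s[1:,4])
def look():
    c=bot.camera_params("wrist");p,d=bot.camera("wrist");return c,p,d
def fit(t,c,d,near=None,z=None):
    """prints hull fits of mask on plane z, world mm"""
    for r in bot.trace(t,"wrist")[:4]:
        m=r["pixels"]
        if m.sum()<20: continue
        m=biggest(m);P=wcloud(d,c);zz=P[m&(d>0)][:,2]
        q=(wcloud(d,c,z if z is not None else np.percentile(zz,90))[m][:,:2]*1000).astype(np.float32)
        rc=cv2.minAreaRect(q);h=cv2.convexHull(q)[:,0]
        ci=cv2.minEnclosingCircle(q);tri=cv2.minEnclosingTriangle(q[:,None])[1]
        print(t,round(r["score"],2),np.round(r["uv"]),m.sum(),"z",np.round(np.percentile(zz,[5,50,95])*1000),"rect",np.round(rc[0],1),np.round(rc[1],1),round(rc[2],1),"circ",np.round(ci[0],1),round(ci[1],1),
          ("tri",np.round(tri.reshape(3,2)).tolist(),np.round(tri.reshape(3,2).mean(0),1)) if "tri" in t else "")
def go(x,y,z,yaw,cmd=None):
    """rows shift to bring GRASP point (54mm ahead) to x,y,z mm with closing line at yaw deg; tool down"""
    o=bot.get_obs();from scipy.spatial.transform import Rotation as R
    M=R.from_quat(o["tool_rot"]).as_matrix();s=M.T@(np.array([x,y,z+54])-o["eef_pos"]*1000)
    cur=np.degrees(np.arctan2(M[1,1],M[0,1]));dy=(yaw-cur+90)%180-90
    print("go",np.round(s,1),"turn",round(-dy,1),"cur",round(cur,1),"j6",round(o["joint_pos"][5],2))
E
python3 - <<'E'
from h import *
c,p,d=look()
for t in ["round_mat","square_mat","long_mat","triangle_mat","spare_mat"]: fit(t,c,d,z=.005)
for t,z in [("eye_loupe",.033),("oil_cup_stand",None),("clear_case",.023),("blower",.03)]: fit(t,c,d,z=z)
P=wcloud(d,c)
for uv in [(338,162),(308,210),(322,190)]: print(uv,np.round(P[uv[1],uv[0]]*1000))
E
```

```text
round_mat 0.76 [242.  78.] 3065 z [5. 6. 8.] rect [553.4 -65.1] [100.1  98.6] 67.3 circ [553.5 -65.2] 51.2 
square_mat 0.88 [117. 100.] 2834 z [5. 6. 8.] rect [450.4 101.2] [95.4 98.2] 11.2 circ [450.2 100.9] 65.8 
square_mat 0.69 [321. 193.] 1994 z [20. 50. 57.] rect [ 455.5 -225.1] [81.7 56.8] 26.5 circ [ 457.4 -225.6] 47.7 
long_mat 0.63 [310. 168.] 2262 z [5. 6. 8.] rect [ 465.8 -193.8] [62.3 84.5] 13.4 circ [ 466.5 -193.3] 50.4 
triangle_mat 0.84 [374.  70.] 2457 z [5. 6. 8.] rect [ 581.9 -221. ] [102.  115.9] 38.0 circ [ 594.5 -211.6] 66.8 ('tri', [[540.0, -255.0], [584.0, -140.0], [659.0, -237.0]], array([ 594.3, -211. ], dtype=float32))
spare_mat 0.81 [146.   8.] 568 z [3. 6. 7.] rect [582.6  87.3] [26. 62.] 12.3 circ [593.8  89.8] 31.0 
eye_loupe 0.56 [98. 98.] 594 z [ 6. 21. 35.] rect [453.7  90. ] [32.  53.2] 18.2 circ [456.2  90.9] 26.7 
oil_cup_stand 0.96 [362.  79.] 1874 z [12. 15. 27.] rect [ 594.9 -209.9] [74.6 37.2] 43.9 circ [ 593.3 -208. ] 37.6 
oil_cup_stand 0.23 [239.  57.] 2009 z [ 8. 23. 24.] rect [560. -69.] [49.3 60.6] 52.5 circ [560.4 -68.6] 35.8 
clear_case 0.84 [238.  57.] 1970 z [ 8. 23. 24.] rect [560.1 -69.1] [49.  60.4] 51.8 circ [561.3 -69.1] 36.0 
clear_case 0.73 [320. 190.] 1946 z [20. 50. 57.] rect [ 460.5 -222.8] [77.7 53.8] 26.5 circ [ 461.9 -224. ] 45.0 
blower 0.84 [321. 190.] 1926 z [20. 51. 58.] rect [ 461.5 -221.6] [71.1 53.7] 28.5 circ [ 462.8 -222.3] 42.6 
(338, 162) [ 497. -227.   20.]
(308, 210) [ 439. -216.   50.]
(322, 190) [ 468. -220.   56.]
```

```bash
python3 - <<'E'
from h import *
go(560.5,-69,26,51.8)
E
```

```text
go [130.2 -96.  223.9] turn 63.5 cur -64.7 j6 2.29
```

{"fn": "step_arm", "kwargs": {
  "rows": [
    [[130,-96,100],-116.5],
    [[130,-96,100],-116.5],
    [[130,-96,100],-116.5],
    [[130,-96,100],-116.5],
    [[130,-96,100],-116.5],
    [[130,-96,100],-116.5],
    [[130,-96,100],-116.5],
    [[130,-96,100],-116.5],
    [[130,-96,100],-116.5],
    [[130,-96,100],-116.5],
    [[130,-96,100],-116.5],
    [[130,-96,100],-116.5]
  ]
}}

```text
clock: 3.78
eef_pos: [0.5604, -0.069, 0.2038]
tool_rot: [0.328, 0.945, -0.0, -0.0]
ft_force: [0.6, -0.2, 0.3]
grip_width: 0.0852
grasp_force: 0.0
```

```bash
python3 - <<'E'
from h import *
c,p,d=look();cv2.imwrite("pics/w2.png",p[:,:,::-1])
fit("clear_case",c,d,z=.023);fit("round_mat",c,d,z=.005);fit("spare_mat",c,d,z=.005);fit("eye_loupe",c,d,z=.033);fit("square_mat",c,d,z=.005)
go(560.5,-69,26,51.8)
E
```

```text
clear_case 0.63 [322. 194.] 3586 z [ 8. 23. 24.] rect [559.5 -66.5] [46.2 60.6] 52.3 circ [559.1 -66.2] 36.0 
round_mat 0.85 [315. 159.] 5593 z [5. 6. 7.] rect [553.5 -65.2] [ 98.3 100.7] 48.8 circ [553.5 -65.1] 50.7 
spare_mat 0.91 [475. 122.] 2683 z [4. 6. 7.] rect [598.   91.7] [60.1 59.6] 8.8 circ [597.3  91.5] 31.2 
square_mat 0.84 [397.  19.] 3079 z [5. 6. 7.] rect [484.3  80.3] [103.1  50.8] 57.8 circ [462.8  93.8] 51.6 
go [-1.000e-01  1.000e-01  1.239e+02] turn -0.0 cur 51.8 j6 0.54
```

View pics/w2.png

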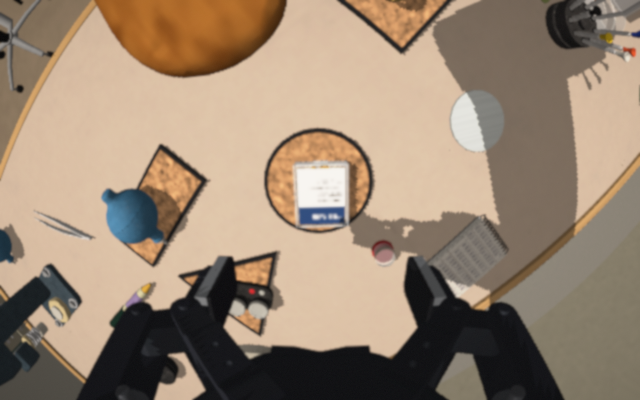

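{"fn": "step_arm", "kwargs": {
  "rows": [
    [[-1,0,60],0],
    [[-1,0,105],0],
    [[-1,0,123],0],
    [[-1,0,123],0]
  ]
}}

```text
clock: 4.58
eef_pos: [0.5597, -0.0695, 0.0791]
tool_rot: [0.327, 0.945, -0.0, -0.002]
ft_force: [0.9, -0.6, 0.9]
grip_width: 0.0851
grasp_force: 0.0
```

{"fn": "step_arm", "kwargs": {
  "rows": [
    [[0,0,0],0],
    [[0,0,0],0],
    [[0,0,0],0],
    [[0,0,0],0],
    [[0,0,0],0],
    [[0,0,0],0]
  ],
  "claw": 1
}}

```text
clock: 5.32
eef_pos: [0.5624, -0.0698, 0.0829]
tool_rot: [0.327, 0.945, 0.0, 0.002]
ft_force: [-0.4, 0.4, 6.1]
grip_width: 0.0455
grasp_force: 61.8
```

{"fn": "step_arm", "kwargs": {
  "rows": [
    [[0,0,-20],0],
    [[0,0,-50],0],
    [[0,0,-80],0],
    [[0,0,-80],0]
  ]
}}

```text
clock: 5.82
eef_pos: [0.563, -0.0699, 0.164]
tool_rot: [0.327, 0.945, 0.001, 0.003]
ft_force: [0.2, -0.3, -1.2]
grip_width: 0.0457
grasp_force: 61.5
```

```bash
python3 - <<'E'
from h import *
c,p,d=look();fit("clear_case",c,d)
go(597.5,91.6,29,51.8);o=bot.get_obs();print(np.round(o["eef_pos"],4),o["grip_width"],o["ft_force"])
E
```

```text
clear_case 0.63 [322. 255.] 10039 z [ 90. 104. 105.] rect [559.2 -65.8] [46.7 62.3] 52.6 circ [559.8 -66. ] 37.3 
go [ 71.  149.3  77.9] turn 0.0 cur 51.8 j6 0.54
[ 0.561  -0.0697  0.1609] 0.045547594586284317 [-0.81059868 -0.24448526 -0.74990212]
```

{"fn": "step_arm", "kwargs": {
  "rows": [
    [[35,74,0],0],
    [[71,149,0],0],
    [[71,149,0],0],
    [[71,149,40],0],
    [[71,149,65],0],
    [[71,149,79],0],
    [[71,149,79],0],
    [[71,149,79],0]
  ]
}}

```text
clock: 6.92
eef_pos: [0.5965, 0.0913, 0.0817]
tool_rot: [0.327, 0.945, -0.0, -0.001]
ft_force: [-2.4, 0.2, 3.7]
grip_width: 0.0457
grasp_force: 63.8
```

Contact reads about 4 N, so the case is down. Releasing and rising.

{"fn": "step_arm", "kwargs": {
  "rows": [
    [[0,0,0],0],
    [[0,0,0],0],
    [[0,0,0],0],
    [[0,0,0],0],
    [[0,0,-40],0],
    [[0,0,-80],0],
    [[0,0,-80],0]
  ],
  "claw": -1
}}

```text
clock: 7.8
eef_pos: [0.6, 0.0917, 0.1661]
tool_rot: [0.327, 0.945, 0.002, 0.004]
ft_force: [-0.8, 0.5, -1.0]
grip_width: 0.0856
grasp_force: 0.0
```

```bash
python3 - <<'E'
from h import *
c,p,d=look();fit("clear_case",c,d,z=.023);fit("eye_loupe",c,d,z=.033)
go(450,97,29,11)
go(450,97,29,51.8)
E
```

```text
clear_case 0.63 [318. 202.] 4719 z [10. 23. 24.] rect [593.4  94.7] [46.2 60.7] 52.3 circ [594.4  95.1] 36.1 
eye_loupe 0.84 [193.  53.] 1909 z [11. 21. 35.] rect [455.3 100.6] [39.9 31.4] 41.3 circ [455.5 100.2] 20.0 
go [118.9 -86.2  78.3] turn 40.8 cur 51.8 j6 0.82
go [118.9 -86.2  78.3] turn 0.0 cur 51.8 j6 0.82
```

{"fn": "step_arm", "kwargs": {
  "rows": [
    [[60,-43,-30],0],
    [[119,-86,-30],0],
    [[119,-86,-30],0],
    [[119,-86,-30],0]
  ]
}}

```text
clock: 8.45
eef_pos: [0.4481, 0.0971, 0.1908]
tool_rot: [0.327, 0.945, -0.001, -0.002]
ft_force: [1.7, -0.9, 0.8]
grip_width: 0.0853
grasp_force: 0.0
```

```bash
cat >> h.py <<'E'
def topc(t,c,d,zmin):
    for r in bot.trace(t,"wrist")[:3]:
        m=r["pixels"]&(d>0);P=wcloud(d,c)[m];P=P[P[:,2]>zmin]
        if len(P)<20: continue
        q=(P[:,:2]*1000).astype(np.float32);rc=cv2.minAreaRect(q)
        print("top",t,round(r["score"],2),r["uv"],len(q),np.round(P[:,2].max()*1000),np.round(rc[0],1),np.round(rc[1],1),round(rc[2],1),"mean",np.round(q.mean(0),1),"circ",cv2.minEnclosingCircle(q))
E
python3 - <<'E'
from h import *
c,p,d=look();fit("eye_loupe",c,d,z=.033);topc("eye_loupe",c,d,.029);fit("square_mat",c,d,z=.005)
go(450,97,26,51.8)
E
```

```text
eye_loupe 0.69 [322. 206.] 1446 z [11. 20. 35.] rect [450.4 100.3] [31. 37.] 51.9 circ [449.9  99.8] 19.0 
top eye_loupe 0.69 [321.8, 206.1] 500 36.0 [452.3  98.8] [30.9 31.2] 52.0 mean [453.8  97.2] circ ((452.1960754394531, 98.24189758300781), 16.090137481689453)
square_mat 0.95 [326. 185.] 9657 z [5. 6. 7.] rect [449.9 102.1] [96.1 96.1] 11.3 circ [450.3 102.3] 66.2 
go [  1.3  -1.5 111.5] turn -0.0 cur 51.8 j6 0.88
```

{"fn": "step_arm", "kwargs": {
  "rows": [
    [[-1,2,50],0],
    [[-1,2,92],0],
    [[-1,2,110],0],
    [[-1,2,110],0],
    [[-1,2,110],0]
  ]
}}

```text
clock: 9.28
eef_pos: [0.4539, 0.0984, 0.0823]
tool_rot: [0.327, 0.945, 0.0, 0.001]
ft_force: [0.2, -1.1, 0.6]
grip_width: 0.0854
grasp_force: 0.0
```

{"fn": "step_arm", "kwargs": {
  "rows": [
    [[0,0,0],0],
    [[0,0,0],0],
    [[0,0,0],0],
    [[0,0,0],0],
    [[0,0,0],0],
    [[0,0,0],0]
  ],
  "claw": 1
}}

```text
clock: 10.02
eef_pos: [0.4532, 0.0984, 0.0827]
tool_rot: [0.327, 0.945, 0.0, 0.001]
ft_force: [-0.7, -0.4, 5.3]
grip_width: 0.0293
grasp_force: 59.3
```

{"fn": "step_arm", "kwargs": {
  "rows": [
    [[0,0,-20],0],
    [[0,0,-50],0],
    [[0,0,-80],0],
    [[0,0,-80],0],
    [[0,0,-80],0]
  ]
}}

```text
clock: 10.65
eef_pos: [0.4523, 0.0982, 0.1613]
tool_rot: [0.327, 0.945, -0.0, -0.0]
ft_force: [-0.2, -0.5, -0.8]
grip_width: 0.029
grasp_force: 59.2
```

```bash
python3 - <<'E'
from h import *
c,p,d=look();topc("eye_loupe",c,d,.1)
go(553.5,-65.2,28,51.8);o=bot.get_obs();print(np.round(o["eef_pos"],4),o["grip_width"],o["ft_force"])
E
```

```text
top eye_loupe 0.63 [320.7, 274.4] 2120 118.0 [452.4  99.2] [29.6 32. ] 54.5 mean [454.5  97.5] circ ((452.6712646484375, 99.29842376708984), 16.605554580688477)
go [-181.   -65.3   78.6] turn 0.0 cur 51.8 j6 0.88
[0.4518 0.0981 0.1607] 0.02919588319162092 [-0.07418468 -0.89166528 -0.10406053]
```

{"fn": "step_arm", "kwargs": {
  "rows": [
    [[-60,-22,0],0],
    [[-120,-44,0],0],
    [[-181,-65,0],0],
    [[-181,-65,0],0],
    [[-181,-65,40],0],
    [[-181,-65,65],0],
    [[-181,-65,78],0],
    [[-181,-65,78],0],
    [[-181,-65,78],0]
  ]
}}

```text
clock: 11.88
eef_pos: [0.5548, -0.0643, 0.084]
tool_rot: [0.327, 0.945, 0.0, 0.0]
ft_force: [0.0, 0.9, 0.1]
grip_width: 0.0292
grasp_force: 59.6
```

{"fn": "step_arm", "kwargs": {
  "rows": [
    [[0,-1,2],0],
    [[0,-1,2],0],
    [[0,-1,2],0]
  ]
}}

```text
clock: 12.25
eef_pos: [0.5547, -0.065, 0.0828]
tool_rot: [0.327, 0.945, 0.001, 0.001]
ft_force: [-0.5, 2.6, 5.9]
grip_width: 0.0289
grasp_force: 60.2
```

Contact. Releasing, then back up over the case.

{"fn": "step_arm", "kwargs": {
  "rows": [
    [[0,0,0],0],
    [[0,0,0],0],
    [[0,0,0],0],
    [[0,0,0],0],
    [[0,0,-40],0],
    [[0,0,-80],0],
    [[0,0,-100],0],
    [[0,0,-100],0]
  ],
  "claw": -1
}}

```text
clock: 13.25
eef_pos: [0.5554, -0.0657, 0.1838]
tool_rot: [0.327, 0.945, 0.0, 0.002]
ft_force: [0.2, -0.0, 0.1]
grip_width: 0.0854
grasp_force: 0.0
```

```bash
python3 - <<'E'
from h import *
c,p,d=look();topc("eye_loupe",c,d,.029);fit("round_mat",c,d,z=.005)
go(593.5,94,28,51.8)
E
```

```text
top eye_loupe 0.63 [317.1, 203.6] 489 36.0 [555.1 -64. ] [29.  30.5] 50.8 mean [556.9 -65.5] circ ((554.7042236328125, -64.11815643310547), 16.000080108642578)
round_mat 0.73 [313. 179.] 8748 z [5. 6. 7.] rect [553.1 -65.3] [ 98.9 100.2] 55.1 circ [553.6 -65.3] 50.9 
go [ 66.8 150.2  98.5] turn 0.0 cur 51.8 j6 0.55
```

{"fn": "step_arm", "kwargs": {
  "rows": [
    [[33,75,0],0],
    [[67,150,0],0],
    [[67,150,0],0],
    [[67,150,0],0]
  ]
}}

```text
clock: 13.9
eef_pos: [0.5938, 0.0967, 0.1798]
tool_rot: [0.325, 0.946, -0.0, -0.001]
ft_force: [0.2, -0.2, 0.4]
grip_width: 0.0853
grasp_force: 0.0
```

```bash
python3 - <<'E'
from h import *
c,p,d=look();topc("clear_case",c,d,.02);fit("spare_mat",c,d,z=.005)
go(593.5,94,28,51.8)
E
```

```text
top clear_case 0.94 [317.6, 205.8] 3550 26.0 [594.1  94.3] [46.8 59.2] 51.7 mean [593.6  94.4] circ ((594.4820556640625, 93.3869400024414), 35.757720947265625)
spare_mat 0.81 [348. 206.] 182 z [5. 6. 7.] rect [612.8 114.5] [ 5.9 30.6] 51.2 circ [611.9 113.4] 15.4 
go [ 0.3  0.9 98.5] turn -0.0 cur 51.8 j6 0.82
```

{"fn": "step_arm", "kwargs": {
  "rows": [
    [[0,1,50],0],
    [[0,1,85],0],
    [[0,1,99],0],
    [[0,1,99],0],
    [[0,1,99],0]
  ]
}}

```text
clock: 14.68
eef_pos: [0.5961, 0.0943, 0.0845]
tool_rot: [0.327, 0.945, 0.001, 0.001]
ft_force: [-0.3, 0.4, 1.2]
grip_width: 0.0856
grasp_force: 0.0
```

{"fn": "step_arm", "kwargs": {
  "rows": [
    [[0,0,0],0],
    [[0,0,0],0],
    [[0,0,0],0],
    [[0,0,0],0],
    [[0,0,0],0]
  ],
  "claw": 1
}}

```text
clock: 15.3
eef_pos: [0.5958, 0.0948, 0.0843]
tool_rot: [0.327, 0.945, 0.001, 0.001]
ft_force: [-0.5, -0.8, 5.9]
grip_width: 0.046
grasp_force: 61.9
```

{"fn": "step_arm", "kwargs": {
  "rows": [
    [[0,0,-20],0],
    [[0,0,-50],0],
    [[0,0,-80],0],
    [[0,0,-80],0],
    [[0,0,-80],0]
  ]
}}

```text
clock: 15.92
eef_pos: [0.5943, 0.0946, 0.162]
tool_rot: [0.327, 0.945, -0.0, -0.001]
ft_force: [-0.4, 0.2, -1.1]
grip_width: 0.046
grasp_force: 61.5
```

```bash
python3 - <<'E'
from h import *
c,p,d=look();topc("clear_case",c,d,.095)
go(450.2,101.6,28,51.8);o=bot.get_obs();print(np.round(o["eef_pos"],4),o["grip_width"],o["ft_force"])
E
```

```text
top clear_case 0.59 [320.4, 260.9] 8365 103.0 [593.6  95.7] [47.2 60.5] 52.2 mean [592.2  96.9] circ ((594.8378295898438, 95.13336944580078), 36.3636360168457)
go [117.2 -83.   79.7] turn 0.0 cur 51.8 j6 0.82
[0.5939 0.0944 0.1612] 0.04566786321846283 [-0.59657221 -0.61401713 -0.54218992]
```

{"fn": "step_arm", "kwargs": {
  "rows": [
    [[58,-41,0],0],
    [[117,-83,0],0],
    [[117,-83,0],0],
    [[117,-83,40],0],
    [[117,-83,66],0],
    [[117,-83,78],0],
    [[117,-83,79],0],
    [[117,-83,79],0]
  ]
}}

```text
clock: 17.02
eef_pos: [0.4517, 0.1017, 0.0838]
tool_rot: [0.327, 0.945, -0.0, -0.0]
ft_force: [0.0, -0.2, -1.0]
grip_width: 0.0458
grasp_force: 63.6
```

{"fn": "step_arm", "kwargs": {
  "rows": [
    [[1,0,2],0],
    [[1,0,2],0],
    [[1,0,2],0]
  ]
}}

```text
clock: 17.4
eef_pos: [0.4516, 0.102, 0.0831]
tool_rot: [0.327, 0.945, 0.0, 0.001]
ft_force: [-2.1, -2.0, 7.3]
grip_width: 0.0454
grasp_force: 64.4
```

{"fn": "step_arm", "kwargs": {
  "rows": [
    [[0,0,0],0],
    [[0,0,0],0],
    [[0,0,0],0],
    [[0,0,0],0],
    [[0,0,-40],0],
    [[0,0,-100],0],
    [[0,0,-150],0],
    [[0,0,-150],0]
  ],
  "claw": -1
}}

```text
clock: 18.4
eef_pos: [0.4534, 0.1029, 0.2362]
tool_rot: [0.327, 0.945, 0.003, 0.004]
ft_force: [1.3, -0.0, -0.7]
grip_width: 0.0852
grasp_force: 0.0
```

```bash
python3 - <<'E'
from h import *
c,p,d=look();topc("clear_case",c,d,.02);fit("square_mat",c,d,z=.005)
go(465,-222,180,51.8)
E
```

```text
top clear_case 0.96 [317.2, 182.0] 2448 26.0 [451.9 103. ] [46.4 59.2] 51.6 mean [452.4 102.8] circ ((451.86810302734375, 102.5071029663086), 36.09600067138672)
square_mat 0.77 [290. 173.] 5251 z [5. 6. 7.] rect [450.6 101.9] [96.8 95.4] 11.5 circ [450.1 101.6] 64.9 
square_mat 0.35 [270. 312.] 2827 z [4. 6. 7.] rect [556.  -63.2] [ 94.5 102.9] 24.7 circ [552.7 -64.4] 52.6 
go [-212.1 -245.6   -3. ] turn 0.0 cur 51.8 j6 0.89
```

Case is centred within 2 mm. Now over to the blower.

{"fn": "step_arm", "kwargs": {
  "rows": [
    [[-42,-49,0],0],
    [[-84,-98,0],0],
    [[-126,-147,0],0],
    [[-168,-196,0],0],
    [[-212,-246,0],0],
    [[-212,-246,0],0],
    [[-212,-246,0],0],
    [[-212,-246,0],0]
  ]
}}

```text
clock: 19.55
eef_pos: [0.4649, -0.2206, 0.2309]
tool_rot: [0.326, 0.945, 0.0, -0.001]
ft_force: [0.4, 0.4, 0.4]
grip_width: 0.0854
grasp_force: 0.0
```

```bash
python3 - <<'E'
from h import *
c,p,d=look()
P=wcloud(d,c)
for r in bot.trace("blower","wrist")[:2]:
    m=r["pixels"]&(d>0);q=P[m]*1000
    print(r["score"],r["uv"],m.sum(),np.round(q.min(0)),np.round(q.max(0)))
    for lo,hi in [(5,15),(15,25),(25,35),(35,45),(45,52),(52,60)]:
        s=q[(q[:,2]>lo)&(q[:,2]<=hi)]
        if len(s)>20:
            rc=cv2.minAreaRect(s[:,:2].astype(np.float32));print(lo,hi,len(s),np.round(s.mean(0)),np.round(rc[0]),np.round(rc[1]),round(rc[2]))
fit("long_mat",c,d,z=.005)
topc("oil_cup_stand",c,d,.006);fit("triangle_mat",c,d,z=.005)
v,u=map(int,bot.trace("blower","wrist")[0]["uv"][::-1])
cv2.imwrite("pics/w3.png",cv2.resize(p[max(0,v-90):v+90,max(0,u-120):u+120],None,fx=3,fy=3)[:,:,::-1]);print(u,v)
go(465,-222,180,51.8)
E
```

```text
0.97 [191.0, 385.4] 432 [ 566. -584.   -0.] [ 594. -523.   54.]
15 25 30 [ 568. -546.   22.] [ 568. -548.] [23.  5.] 76
25 35 80 [ 570. -543.   31.] [ 570. -547.] [34.  8.] 72
35 45 146 [ 575. -543.   40.] [ 575. -545.] [41. 12.] 73
45 52 152 [ 583. -544.   48.] [ 584. -543.] [40. 20.] 89
52 60 22 [ 589. -552.   53.] [ 587. -552.] [10. 17.] 8
0.9 [68.1, 233.5] 1330 [ 270. -589.   -1.] [ 342. -480.   54.]
5 15 64 [ 328. -508.   12.] [ 326. -506.] [20. 60.] 35
15 25 156 [ 318. -489.   20.] [ 322. -500.] [29. 62.] 53
25 35 245 [ 318. -488.   30.] [ 317. -492.] [25. 53.] 70
35 45 378 [ 314. -491.   40.] [ 310. -499.] [35. 57.] 78
45 52 388 [ 310. -499.   48.] [ 309. -501.] [38. 47.] 19
52 60 66 [ 312. -507.   53.] [ 312. -506.] [19. 14.] 70
long_mat 0.82 [341. 166.] 3171 z [5. 6. 7.] rect [ 465.3 -193.4] [60.7 83. ] 12.1 circ [ 465.5 -193.8] 50.1 
top oil_cup_stand 0.9 [387.5, 264.9] 1210 28.0 [ 593.8 -211.5] [73.4 37.5] 43.1 mean [ 580.9 -217.9] circ ((591.3507080078125, -208.3482666015625), 37.611446380615234)
triangle_mat 0.81 [398. 252.] 1759 z [4. 6. 7.] rect [ 582.3 -204.8] [117.7  51. ] 71.1 circ [ 562.4 -198. ] 58.9 ('tri', [[619.0, -244.0], [536.0, -255.0], [596.0, -105.0]], array([ 583.8, -201.4], dtype=float32))
triangle_mat 0.7 [478. 153.] 4655 z [5. 6. 7.] rect [552.8 -64.5] [100.  100.1] 6.7 circ [553.  -65.8] 51.8 ('tri', [[480.0, -133.0], [532.0, 34.0], [646.0, -94.0]], array([552.4, -64.1], dtype=float32))
191 385
go [-0.1 -1.  -1.9] turn 0.1 cur 51.9 j6 0.22
```

View pics/w3.png

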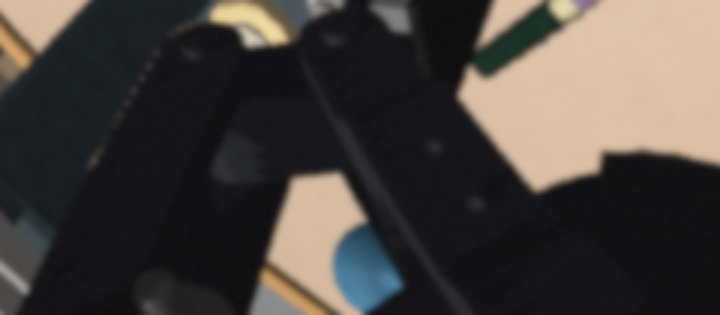

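That crop landed on a different blower. Picking ours by position instead, near pixel (320,190).

```bash
python3 - <<'E'
from h import *
c,p,d=look()
P=wcloud(d,c)*1000
r=[r["uv"] for r in bot.trace("blower","wrist")];print(r)
hsv=cv2.cvtColor(p,cv2.COLOR_RGB2HSV)
m=(hsv[...,0]>95)&(hsv[...,0]<115)&(hsv[...,1]>110)&(d>0)&(np.hypot(P[...,0]-463,P[...,1]+223)<70)
q=P[m];print(m.sum())
for lo,hi in [(5,15),(15,25),(25,35),(35,45),(45,52),(52,62)]:
    s=q[(q[:,2]>lo)&(q[:,2]<=hi)]
    if len(s)>20:
        rc=cv2.minAreaRect(s[:,:2].astype(np.float32));print(lo,hi,len(s),np.round(s.mean(0)),np.round(rc[0]),np.round(rc[1]),round(rc[2]))
ys,xs=np.where(m);v,u=int(ys.mean()),int(xs.mean())
cv2.imwrite("pics/w4.png",cv2.resize(p[v-80:v+80,u-100:u+100],None,fx=3.5,fy=3.5,interpolation=cv2.INTER_CUBIC)[:,:,::-1]);print(u,v)
E
```

```text
[[69.6, 231.2], [313.7, 186.3], [190.6, 384.4]]
2604
15 25 35 [ 494. -227.   19.] [ 494. -228.] [10.  4.] 86
35 45 302 [ 451. -209.   42.] [ 457. -217.] [48. 42.] 24
45 52 886 [ 453. -217.   49.] [ 457. -222.] [51. 44.] 25
52 62 1335 [ 457. -221.   55.] [ 455. -218.] [35. 47.] 52
312 188
```

View pics/w4.png

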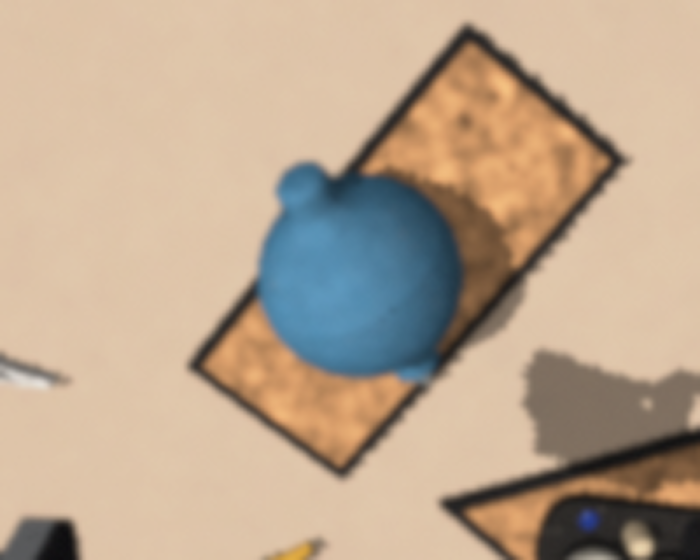

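```bash
python3 - <<'E'
from h import *
from scipy.optimize import least_squares
c,p,d=look();P=wcloud(d,c)*1000
hsv=cv2.cvtColor(p,cv2.COLOR_RGB2HSV)
m=(hsv[...,0]>95)&(hsv[...,0]<115)&(hsv[...,1]>110)&(d>0)&(np.hypot(P[...,0]-463,P[...,1]+223)<70)
q=P[m]
f=least_squares(lambda x:np.linalg.norm(q-x[:3],axis=1)-x[3],[460,-222,32,27],loss="soft_l1");print("sphere",np.round(f.x,1))
Z=wcloud(d,c,.032)*1000;print("ray centre",np.round(Z[187,315]))
for uv in [(298,161),(297,158),(293,161),(331,214),(334,213)]: print(uv,np.round(P[uv[1],uv[0]]))
far=q[np.linalg.norm(q-f.x[:3],axis=1)>f.x[3]+2.5]
for s in (far[far[:,0]<f.x[0]],far[far[:,0]>=f.x[0]]): print(len(s),np.round(s.mean(0),1) if len(s) else "",np.round(np.degrees(np.arctan2(*(s.mean(0)-f.x[:3])[[1,0]])),1))
E
```

```text
sphere [ 459.5 -222.4   30.1   28. ]
ray centre [ 461. -223.   32.]
(298, 161) [ 430. -215.   54.]
(297, 158) [ 428. -215.   49.]
(293, 161) [ 427. -219.   51.]
(331, 214) [ 495. -230.   20.]
(334, 213) [ 496. -227.   20.]
236 [ 434.2 -222.2   83.1] 179.4
34 [ 494.2 -227.5   19.1] -8.4
```

{"fn": "step_arm", "kwargs": {
  "rows": [
    [[3,-5,0],-10],
    [[3,-5,0],-20],
    [[3,-5,40],-27],
    [[3,-5,90],-27],
    [[3,-5,130],-27],
    [[3,-5,150],-27],
    [[3,-5,150],-27],
    [[3,-5,150],-27]
  ]
}}

```text
clock: 21.0
eef_pos: [0.4607, -0.2245, 0.0828]
tool_rot: [0.097, 0.995, -0.0, 0.001]
ft_force: [0.6, -0.1, 0.5]
grip_width: 0.0856
grasp_force: 0.0
```

{"fn": "step_arm", "kwargs": {
  "rows": [
    [[0,0,0],0],
    [[0,0,0],0],
    [[0,0,0],0],
    [[0,0,0],0],
    [[0,0,0],0]
  ],
  "claw": 1
}}

```text
clock: 21.62
eef_pos: [0.4606, -0.2245, 0.0836]
tool_rot: [0.097, 0.995, -0.0, 0.001]
ft_force: [-1.6, 1.3, 7.6]
grip_width: 0.051
grasp_force: 61.1
```

{"fn": "step_arm", "kwargs": {
  "rows": [
    [[0,0,-20],0],
    [[0,0,-50],0],
    [[0,0,-80],0],
    [[0,0,-80],0],
    [[0,0,-80],0]
  ]
}}

```text
clock: 22.25
eef_pos: [0.4596, -0.224, 0.1615]
tool_rot: [0.097, 0.995, 0.0, -0.0]
ft_force: [-0.8, -0.1, -1.2]
grip_width: 0.0509
grasp_force: 62.3
```

```bash
python3 - <<'E'
from h import *
c,p,d=look();fit("long_mat",c,d,z=.005);p,_=bot.camera("side");cv2.imwrite("pics/s2.png",cv2.resize(p[120:260,230:420],None,fx=4,fy=4,interpolation=cv2.INTER_CUBIC)[:,:,::-1])
go(597.5,91.6,30,79);o=bot.get_obs();print(np.round(o["eef_pos"],4),o["grip_width"],o["ft_force"])
E
```

```text
long_mat 0.96 [349. 204.] 8598 z [5. 6. 7.] rect [ 469.9 -216.7] [ 61.7 131.1] 12.2 circ [ 470.8 -216.4] 70.7 
long_mat 0.74 [319. 278.] 10141 z [112. 129. 135.] rect [ 534.4 -237.9] [101.3 123.3] 83.9 circ [ 534.1 -238.2] 61.9 
go [-74.7 336.2  76.7] turn -0.2 cur 78.8 j6 -0.26
[ 0.4591 -0.2238  0.1607] 0.05075553011724349 [ 0.39941976  0.0756546  -0.3375628 ]
```

View pics/s2.png

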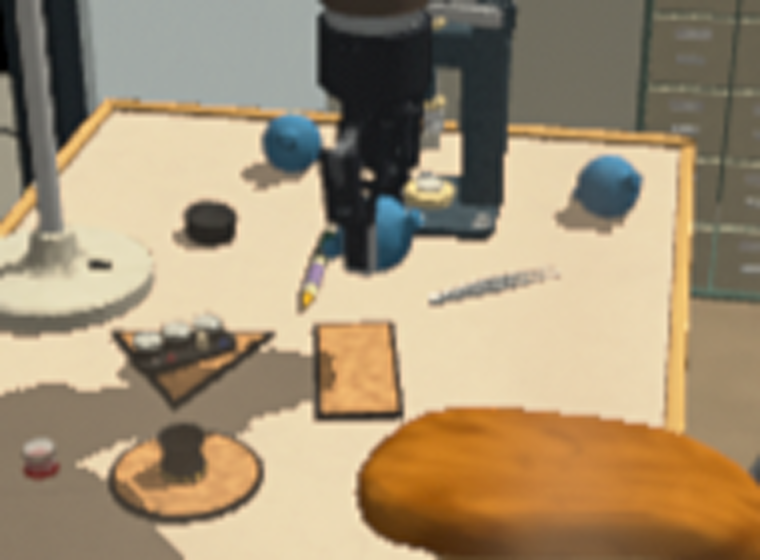

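{"fn": "step_arm", "kwargs": {
  "rows": [
    [[-12,56,0],0],
    [[-25,112,0],0],
    [[-37,168,0],0],
    [[-50,224,0],0],
    [[-62,280,0],0],
    [[-75,336,0],0],
    [[-75,336,0],0],
    [[-75,336,40],0],
    [[-75,336,65],0],
    [[-75,336,78],0],
    [[-75,336,79],0],
    [[-75,336,79],0]
  ]
}}

```text
clock: 23.9
eef_pos: [0.5975, 0.0899, 0.0837]
tool_rot: [0.098, 0.995, -0.0, -0.001]
ft_force: [-4.1, 0.2, 6.6]
grip_width: 0.0507
grasp_force: 63.0
```

{"fn": "step_arm", "kwargs": {
  "rows": [
    [[0,0,0],0],
    [[0,0,0],0],
    [[0,0,0],0],
    [[0,0,0],0],
    [[0,0,-40],0],
    [[0,0,-80],0],
    [[0,0,-120],0],
    [[0,0,-120],0]
  ],
  "claw": -1
}}

```text
clock: 24.9
eef_pos: [0.601, 0.0913, 0.2073]
tool_rot: [0.097, 0.995, 0.001, 0.004]
ft_force: [0.5, -0.7, 0.2]
grip_width: 0.0856
grasp_force: 0.0
```

```bash
python3 - <<'E'
from h import *
c,p,d=look();s,_=bot.camera("side")
a=cv2.resize(p[110:270,220:420],(400,320),interpolation=cv2.INTER_CUBIC);b=cv2.resize(s[190:310,190:340],(400,320),interpolation=cv2.INTER_CUBIC)
cv2.imwrite("pics/c5.png",np.hstack([a,b])[:,:,::-1])
go(594,-210,100,-45)
E
```

```text
go [ -53.7 -296.1   49.1] turn -56.2 cur 78.8 j6 0.35
```

View pics/c5.png

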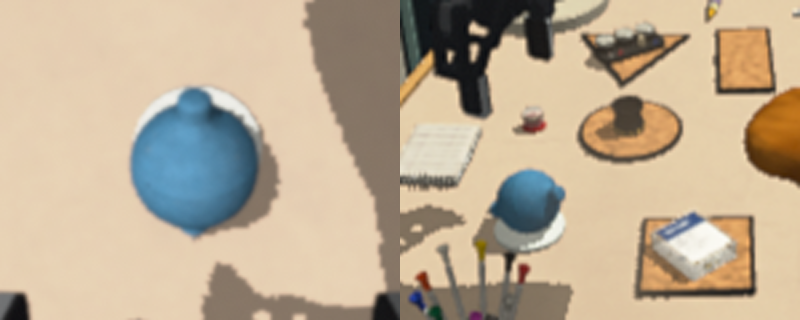

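Nozzle points to world +x; the short knob is on the robot side. Next, the stand.

{"fn": "step_arm", "kwargs": {
  "rows": [
    [[-9,-50,0],-10],
    [[-18,-100,0],-20],
    [[-27,-150,0],-30],
    [[-36,-200,0],-40],
    [[-45,-250,0],-50],
    [[-54,-296,0],-55],
    [[-54,-296,0],-55],
    [[-54,-296,0],-55],
    [[-54,-296,0],-55]
  ]
}}

```text
clock: 26.12
eef_pos: [0.5941, -0.2086, 0.2021]
tool_rot: [-0.374, 0.928, 0.001, -0.001]
ft_force: [-0.1, 0.3, -0.1]
grip_width: 0.0853
grasp_force: 0.0
```

```bash
python3 - <<'E'
from h import *
c,p,d=look();topc("oil_cup_stand",c,d,.009);topc("oil_cup_stand",c,d,.023);fit("oil_cup_stand",c,d,z=.013);fit("triangle_mat",c,d,z=.005)
u,v=map(int,bot.trace("oil_cup_stand","wrist")[0]["uv"]);v0=max(0,v-80)
cv2.imwrite("pics/c6.png",cv2.resize(p[v0:v0+160,u-100:u+100],None,fx=3.5,fy=3.5,interpolation=cv2.INTER_CUBIC)[:,:,::-1]);print(u,v)
go(594,-210,24,-46.5);print(np.round(bot.get_obs()["eef_pos"],4))
E
```

```text
top oil_cup_stand 0.91 [315.9, 189.5] 3105 28.0 [ 595.9 -209.7] [77.8 35.5] 42.7 mean [ 593.2 -211.6] circ ((594.7185668945312, -208.86358642578125), 39.28385543823242)
top oil_cup_stand 0.91 [315.9, 189.5] 1510 28.0 [ 599.2 -210.9] [68.2 29.6] 38.9 mean [ 598.5 -213.5] circ ((599.5455932617188, -211.3425750732422), 34.13813400268555)
oil_cup_stand 0.91 [316. 190.] 3137 z [13. 22. 27.] rect [ 597.3 -209.1] [80.5 36.2] 42.9 circ [ 595.9 -207.8] 40.9 
triangle_mat 0.89 [333. 193.] 4497 z [5. 6. 7.] rect [ 581.  -220.9] [104.5 119.7] 38.5 circ [ 594.2 -210.8] 68.9 ('tri', [[539.0, -255.0], [584.0, -140.0], [661.0, -237.0]], array([ 594.5, -211. ], dtype=float32))
315 189
go [  0.8  -0.2 125.1] turn 0.4 cur 133.9 j6 -1.1
[ 0.5944 -0.2093  0.2031]
```

View pics/c6.png

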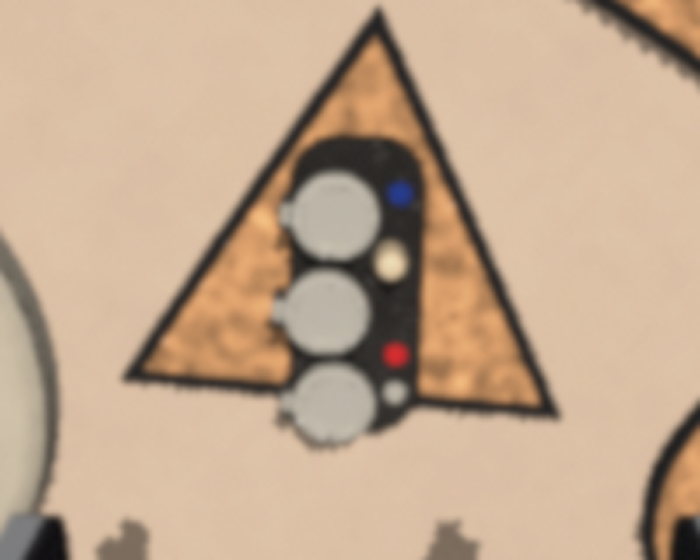

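{"fn": "step_arm", "kwargs": {
  "rows": [
    [[0,-1,50],1],
    [[0,-1,95],1],
    [[0,-1,118],1],
    [[0,-1,124],1],
    [[0,-1,124],1],
    [[0,-1,124],1]
  ]
}}

```text
clock: 27.18
eef_pos: [0.5961, -0.211, 0.0807]
tool_rot: [-0.365, 0.931, -0.001, 0.001]
ft_force: [-0.5, 0.3, 0.1]
grip_width: 0.0854
grasp_force: 0.0
```

{"fn": "step_arm", "kwargs": {
  "rows": [
    [[0,0,0],0],
    [[0,0,0],0],
    [[0,0,0],0],
    [[0,0,0],0],
    [[0,0,0],0],
    [[0,0,0],0]
  ],
  "claw": 1
}}

```text
clock: 27.92
eef_pos: [0.5954, -0.2109, 0.0798]
tool_rot: [-0.365, 0.931, -0.001, 0.001]
ft_force: [-0.5, 0.3, 5.2]
grip_width: 0.0314
grasp_force: 60.5
```

The width reads 31.4, which matches 34 mm after the usual 2–3 mm bias. So the base plate is held.

{"fn": "step_arm", "kwargs": {
  "rows": [
    [[0,0,-15],0],
    [[0,0,-40],0],
    [[0,0,-70],0],
    [[0,0,-70],0],
    [[0,0,-70],0]
  ]
}}

```text
clock: 28.55
eef_pos: [0.5943, -0.2105, 0.1481]
tool_rot: [-0.365, 0.931, 0.001, -0.001]
ft_force: [0.8, 0.7, -2.2]
grip_width: 0.0313
grasp_force: 59.6
```

```bash
python3 - <<'E'
from h import *
c,p,d=look();topc("oil_cup_stand",c,d,.08);fit("long_mat",c,d,z=.005);fit("triangle_mat",c,d,z=.005)
o=bot.get_obs();print(np.round(o["eef_pos"],4),o["grip_width"],o["ft_force"],o["joint_pos"][5])
go(470.5,-217.3,25,12.5)
E
```

```text
top oil_cup_stand 0.9 [317.6, 255.7] 8508 96.0 [ 593.2 -208.9] [78.1 35.4] 43.1 mean [ 588.9 -213.3] circ ((592.3005981445312, -207.8354949951172), 39.537532806396484)
long_mat 0.9 [421.  79.] 13901 z [5. 6. 7.] rect [ 470.7 -216.2] [ 62.1 131.3] 12.8 circ [ 469.7 -216.6] 71.1 
triangle_mat 0.79 [316. 188.] 6309 z [5. 6. 7.] rect [ 581.4 -221.5] [104.6 118.6] 38.7 circ [ 593.9 -210.8] 68.7 ('tri', [[661.0, -237.0], [538.0, -256.0], [584.0, -141.0]], array([ 594.4, -211.2], dtype=float32))
[ 0.5941 -0.2104  0.1473] 0.031351509971121246 [-0.17694908  0.28914908 -1.66830229] -1.087563115642421
go [95.3 78.8 68.7] turn -59.7 cur 132.8 j6 -1.09
```

{"fn": "step_arm", "kwargs": {
  "rows": [
    [[30,25,0],-10],
    [[60,50,0],-20],
    [[96,80,0],-30],
    [[96,80,0],-40],
    [[96,80,0],-50],
    [[96,80,0],-60],
    [[96,80,30],-60],
    [[96,80,55],-60],
    [[96,80,66],-60],
    [[96,80,67],-60],
    [[96,80,67],-60]
  ]
}}

```text
clock: 30.12
eef_pos: [0.4707, -0.2175, 0.0826]
tool_rot: [0.782, -0.624, 0.001, -0.0]
ft_force: [-0.4, 0.5, -1.3]
grip_width: 0.0313
grasp_force: 59.9
```

{"fn": "step_arm", "kwargs": {
  "rows": [
    [[-1,1,2],0],
    [[-1,1,3],0],
    [[-1,1,3],0],
    [[-1,1,3],0]
  ]
}}

```text
clock: 30.62
eef_pos: [0.4692, -0.2166, 0.0797]
tool_rot: [0.782, -0.624, 0.0, -0.0]
ft_force: [-1.7, 1.4, 5.9]
grip_width: 0.0313
grasp_force: 60.9
```

{"fn": "step_arm", "kwargs": {
  "rows": [
    [[0,0,0],0],
    [[0,0,0],0],
    [[0,0,0],0],
    [[0,0,0],0],
    [[0,0,-40],0],
    [[0,0,-90],0],
    [[0,0,-140],0],
    [[0,0,-140],0],
    [[0,0,-140],0]
  ],
  "claw": -1
}}

```text
clock: 31.75
eef_pos: [0.4687, -0.2164, 0.2186]
tool_rot: [0.782, -0.624, -0.0, 0.0]
ft_force: [0.1, 0.5, -0.5]
grip_width: 0.0857
grasp_force: 0.0
```

```bash
python3 - <<'E'
from h import *
c,p,d=look();topc("oil_cup_stand",c,d,.009);fit("long_mat",c,d,z=.005)
go(598,91,160,79);o=bot.get_obs();print(np.round(o["eef_pos"],4))
E
```

```text
top oil_cup_stand 0.87 [321.8, 183.9] 2850 28.0 [ 469.6 -214.7] [37.6 76.7] 12.5 mean [ 469.1 -216.9] circ ((468.3493347167969, -214.84967041015625), 38.453975677490234)
long_mat 0.6 [300. 158.] 5108 z [5. 6. 7.] rect [ 470.2 -216.4] [ 60.3 129.8] 12.8 circ [ 470.3 -216.8] 70.5 
go [-270.6 -194.8    3.2] turn -66.2 cur -167.2 j6 -2.23
[ 0.468  -0.2161  0.2172]
```

{"fn": "step_arm", "kwargs": {
  "rows": [
    [[-271,-195,3],113.8],
    [[-271,-195,3],113.8],
    [[-271,-195,3],113.8],
    [[-271,-195,3],113.8],
    [[-271,-195,3],113.8],
    [[-271,-195,3],113.8],
    [[-271,-195,3],113.8],
    [[-271,-195,3],113.8],
    [[-271,-195,3],113.8],
    [[-271,-195,3],113.8],
    [[-271,-195,3],113.8],
    [[-271,-195,3],113.8]
  ]
}}

```text
clock: 33.4
eef_pos: [0.5984, 0.0909, 0.2143]
tool_rot: [0.095, 0.996, -0.0, -0.001]
ft_force: [0.3, -0.4, 0.1]
grip_width: 0.0856
grasp_force: 0.0
```

```bash
python3 - <<'E'
from h import *
from scipy.optimize import least_squares
c,p,d=look();P=wcloud(d,c)*1000
hsv=cv2.cvtColor(p,cv2.COLOR_RGB2HSV)
m=(hsv[...,0]>95)&(hsv[...,0]<115)&(hsv[...,1]>110)&(d>0)&(np.hypot(P[...,0]-598,P[...,1]-91)<60)
q=P[m]
f=least_squares(lambda x:np.linalg.norm(q-x[:3],axis=1)-27,[598,91,32],loss="soft_l1");print(m.sum(),"sphere",np.round(f.x,1))
go(597.5,90,29,79);print(np.round(bot.get_obs()["eef_pos"],4))
E
```

```text
2844 sphere [596.1  91.5  31.3]
go [  0.5  -1.  131.5] turn 0.2 cur 79.2 j6 0.34
[0.5985 0.0909 0.2145]
```

{"fn": "step_arm", "kwargs": {
  "rows": [
    [[1,-1,50],0],
    [[1,-1,100],0],
    [[1,-1,125],0],
    [[1,-1,131],0],
    [[1,-1,131],0],
    [[1,-1,131],0]
  ]
}}

```text
clock: 34.2
eef_pos: [0.599, 0.0904, 0.0865]
tool_rot: [0.095, 0.995, 0.0, 0.001]
ft_force: [-0.0, -0.2, 0.6]
grip_width: 0.0854
grasp_force: 0.0
```

{"fn": "step_arm", "kwargs": {
  "rows": [
    [[0,0,0],0],
    [[0,0,0],0],
    [[0,0,0],0],
    [[0,0,0],0],
    [[0,0,0],0]
  ],
  "claw": 1
}}

```text
clock: 34.83
eef_pos: [0.5983, 0.0903, 0.0865]
tool_rot: [0.096, 0.995, 0.0, 0.001]
ft_force: [-1.0, -0.1, 5.4]
grip_width: 0.0505
grasp_force: 61.5
```

{"fn": "step_arm", "kwargs": {
  "rows": [
    [[0,0,-20],0],
    [[0,0,-50],0],
    [[0,0,-80],0],
    [[0,0,-80],0],
    [[0,0,-80],0]
  ]
}}

```text
clock: 35.45
eef_pos: [0.5974, 0.0901, 0.1643]
tool_rot: [0.096, 0.995, -0.0, -0.0]
ft_force: [-1.2, 0.6, 0.0]
grip_width: 0.0507
grasp_force: 62.4
```

```bash
python3 - <<'E'
from h import *
go(590.4,-210.2,29,79);print(np.round(bot.get_obs()["eef_pos"],4))
E
```

```text
go [ -50.4 -296.1   81.4] turn 0.0 cur 79.0 j6 0.34
[0.5974 0.0901 0.1643]
```

{"fn": "step_arm", "kwargs": {
  "rows": [
    [[-10,-59,0],0],
    [[-20,-118,0],0],
    [[-30,-177,0],0],
    [[-40,-236,0],0],
    [[-50,-296,0],0],
    [[-50,-296,0],0],
    [[-50,-296,40],0],
    [[-50,-296,65],0],
    [[-50,-296,75],0],
    [[-50,-296,77],0],
    [[-50,-296,77],0],
    [[-50,-296,77],0]
  ]
}}

```text
clock: 36.95
eef_pos: [0.591, -0.2098, 0.0886]
tool_rot: [0.096, 0.995, -0.0, 0.001]
ft_force: [0.1, -0.1, 0.8]
grip_width: 0.0508
grasp_force: 62.6
```

{"fn": "step_arm", "kwargs": {
  "rows": [
    [[0,0,2],0],
    [[0,0,3],0],
    [[0,0,3],0],
    [[0,0,3],0]
  ]
}}

```text
clock: 37.45
eef_pos: [0.591, -0.21, 0.0865]
tool_rot: [0.096, 0.995, -0.0, 0.001]
ft_force: [-1.9, 1.3, 6.5]
grip_width: 0.0506
grasp_force: 63.1
```

Contact. Releasing, retreating and checking everything.

{"fn": "step_arm", "kwargs": {
  "rows": [
    [[0,0,0],0],
    [[0,0,0],0],
    [[0,0,0],0],
    [[0,0,0],0],
    [[0,0,-40],0],
    [[0,0,-80],0],
    [[0,0,-140],0],
    [[0,0,-200],0],
    [[0,0,-200],0],
    [[0,0,-200],0]
  ],
  "claw": -1
}}

```text
clock: 38.7
eef_pos: [0.5903, -0.2099, 0.2846]
tool_rot: [0.096, 0.995, 0.0, -0.0]
ft_force: [0.3, -0.4, 0.2]
grip_width: 0.0853
grasp_force: 0.0
```

```bash
python3 - <<'E'
from h import *
from scipy.optimize import least_squares
c,p,d=look();P=wcloud(d,c)*1000;cv2.imwrite("pics/w7.png",p[:,:,::-1])
hsv=cv2.cvtColor(p,cv2.COLOR_RGB2HSV)
m=(hsv[...,0]>95)&(hsv[...,0]<115)&(hsv[...,1]>110)&(d>0)&(np.hypot(P[...,0]-594,P[...,1]+211)<60)
q=P[m]
f=least_squares(lambda x:np.linalg.norm(q-x[:3],axis=1)-27,[594,-211,32],loss="soft_l1");print(m.sum(),"sphere",np.round(f.x,1))
for t,z in [("eye_loupe",.029),("oil_cup_stand",.009),("clear_case",.02)]: topc(t,c,d,z)
for t in ["round_mat","long_mat","square_mat","triangle_mat"]: fit(t,c,d,z=.005)
E
```

```text
1809 sphere [ 589.  -208.1   31.3]
top eye_loupe 0.9 [438.8, 122.5] 238 36.0 [554.7 -64.8] [30.7 30.2] 88.1 mean [555.3 -61.8] circ ((554.7265625, -64.4496841430664), 16.232973098754883)
top oil_cup_stand 0.63 [291.7, 65.6] 2022 29.0 [ 470.2 -214.5] [36.7 77. ] 12.6 mean [ 469.6 -214.1] circ ((468.1749572753906, -214.91488647460938), 38.77426528930664)
top clear_case 0.82 [540.0, 32.3] 1056 26.0 [452.8 101.6] [48.4 59.2] 50.2 mean [452.6 101.4] circ ((452.4485778808594, 101.37126159667969), 35.97016525268555)
round_mat 0.62 [424. 116.] 4387 z [5. 6. 8.] rect [553.4 -65.3] [100.5  98.2] 84.3 circ [553.2 -65.1] 51.1 
long_mat 0.81 [292.  81.] 3859 z [5. 6. 8.] rect [ 470.6 -216.4] [ 60.7 130.6] 12.5 circ [ 470.3 -216.6] 70.2 
square_mat 0.92 [517.  31.] 2079 z [4. 6. 8.] rect [450.3 101.1] [95.8 99.2] 11.4 circ [450.5 100.5] 66.0 
triangle_mat 0.68 [301. 156.] 2509 z [5. 6. 7.] rect [ 609.  -217.3] [118.3 105.1] 67.9 circ [ 594.2 -210.8] 68.7 ('tri', [[537.0, -256.0], [583.0, -141.0], [663.0, -238.0]], array([ 594.2, -211.3], dtype=float32))
```

View pics/w7.png

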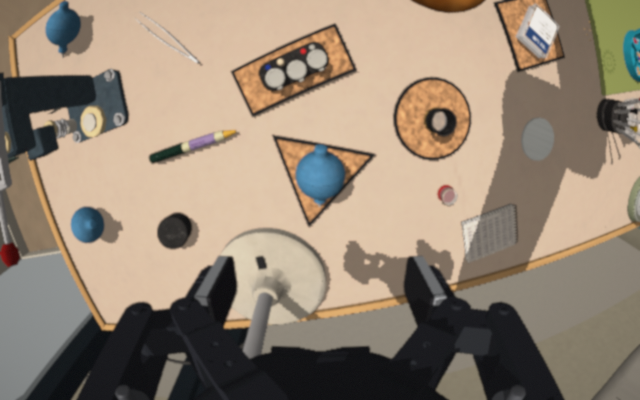

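All four are upright and centred on their own mats: blower (320,175), stand (296,66), loupe (440,122) and case (538,31). The largest offset is about 2 mm.

```bash
python3 -c "
from workcell import bot
print(bot.job_done())"
```

```text
the job is handed in; nothing more can be done
None
```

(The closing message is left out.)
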